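# Shift the dose selector through its zigzag gate

## Task

Two dose selectors for the coffee grinders stand on the bar. On the one with the red knob, guide the lever from the one-dot slot all along the zigzag gate and push it fully home at the end marked with two dots, then let go. Leave the lever of the black-knobbed selector as it is.

Things in the scene. Friction and masses are not known exactly. Their poses are not given: they have to be found in the camera images.
- red_selector: Red-knobbed selector: fixed white box 130 x 128 mm, aluminium gate plate on top, 44 mm high. Origin: centre of underside; x to the far side, y left. Gate from above: one N-shaped path 22 mm wide. Its middle line in mm: one-dot end (-39, 36), far corner (32, 36), across to (32, 0), back to (-32, 0), across to (-32, -36), on to the two-dot end (39, -36). Solid 14 mm tongues part the three lanes; black dots mark the ends.
- red_knob (a point): Centre of the lever's red knob, 90 mm above the worktop: round, 28 mm wide, from 72 to 108 mm up, on an upright steel stem 8 mm thick standing in the gate. The lever does not tilt, turn or lift; it slides in the selector's x and y where the gate lets it (7 mm play each side), about 1 N friction in each direction, no spring, stays where left. Starts in the near half of the one-dot (left) lane.
- red_home (a point): Point fixed to the red-knobbed selector: where the red knob's centre is when the lever stands at the very end of the path marked with two dots (in the selector's frame x = 39, y = -36, z = 90 mm). Axes as the selector's.
- black_knob (a point): Centre of the black knob of the other selector, which is of the same make and size and stands left or right of the red-knobbed one, the centres 160 mm or more apart; its lever stands in its own one-dot slot, too. Not to be moved.

How it is judged (in metres and radians):
At the end, for the whole second after the job is handed in: The red knob rests in the right-hand lane of its gate, at most 13 mm short of the end marked with two dots (its centre more than 26 mm beyond the selector's centre along the selector's x, and 24 to 48 mm to the right of it); the black knob is within 10 mm of where it started (x of red_knob in the frame of red_selector above 0.026 m and y of red_knob in the frame of red_selector between -0.048 and -0.024 m and distance of black_knob from where it was at the start of the episode below 0.01 m); the robot touches nothing.
It fails at once if the black knob is moved by more than 10 mm (distance of black_knob from where it was at the start of the episode above 0.01 m).
It also fails if it takes over 38 s, if anything falls off the work surface, if the arm or the gripper's body presses on something with over 40 N, if the wrist force passes 120 N, or if a joint passes its speed limit or range.

## Robot

A 6-joint arm with a two-finger parallel gripper is mounted at the origin on a cart in front of the work surface, level with it; the furniture and walls round the work are solid. World frame = base frame: x ahead of the robot, y to its left, z up, the work surface at z = 0. Lengths are in m, angles in degrees, forces in N, time in s.
With the tool pointing down it reaches from about 0.325 to 0.775 m from the base axis. Payload 5.5 kg.
Tool frame: the origin (TCP) lies at the very end of the fingers, on their centre line; the grasp point (between the pads) lies 19 mm behind it; z points along the fingers, y is the direction in which the jaws open and shut (so a half turn about z gives the same grasp; the last joint's range is limited). The gripper opens to 85 mm and grips with 20 to 120 N. Pads are 22 mm wide; open, the fingers measure 114 mm over their backs; the gripper's body (76 mm by 85 mm) begins 54 mm behind the grasp point. The pads swing forward as they close: fully open they stand 13 mm farther back than shut.
Start: joints at [-68.222, 5.22, 70.514, -0, 104.267, -3.249], TCP at [0.254, -0.544, 0.231] pointing down, gripper open.
Joint ranges: [-164.24, 164.24], [-49.07, 125.15], [9.68, 141.18], [-86.29, 266.29], [3.28, 154.24], [-151.56, 151.56]. Speed limits (degrees/s): [147.25, 147.25, 172.46, 180, 180, 180].

## Interface

Orientations are given as [roll, pitch, yaw] about the fixed x, y, z axes, in that order (R = Rz(yaw) Ry(pitch) Rx(roll)).
In Python, from workcell import status, eyes, order gives the robot as it stands.
- The arm moves only by the tool jog_arm, never from a script. Its argument "commands" is a list of rows, each a list of 5 numbers: the shift along the tool's x, y, z scaled (see below), then the turn about the tool's z scaled (see below), then the closure, from 0 (fully open) to 1 (shut). A call has 1 to 12 rows; each row is the pose to reach, as a shift and turn from the pose measured when the call began, along the tool's axes at that moment, turning the shorter way round; what a row does not reach only later rows make up. The controller multiplies each number of a shift by 25 cm and each number of a turn by pi rad. A row lasts 1/8 s, in which the tool goes at most 62.5 mm and 10.7 degrees, less where a joint would pass 70% of its speed; a pose out of reach is approached as far as the arm can. A call with a number of a shift or a turn outside -1 to 1 is refused whole. A call with a gripper value outside its range is refused whole. The fingers move at their own pace and stop on an object; "newtons" is the grip in N (left out, the last holds). Time passes only in rows, so rows that repeat a pose let the fingers close. It gives the time, the measured TCP pose, the force and the opening at its end, in the units of the state.
- status.read_state(): the state, without advancing time (a new reading comes with each control period).
- eyes.grab_frame(name): name is "scene" or "top" or "wrist"; returns a dict with "frame" (384x512x3 uint8, blue, green, red), "fx", "fy", "cx", "cy" (pixels), "pose" (4x4, takes a point from camera to world coordinates). Camera axes: x right, y down, z forward; pixel columns grow to the right and rows downward; lengths in m; the calibration is good to about 2 mm. A picture is of the moment at which its call begins. There is no depth.
- order.finish_job(): hands the job in, once; it reports no verdict.
The state is a dict: "time": time; "joint_pos": joint angles; "joint_velocities": joint speeds; "effort": joint torques, N m; "tcp_pos": TCP position; "eef_rot": TCP orientation; "force": force on the tool from outside, world axes, zero at the start; "moment": the same for the moment, N m; "gripper_width": finger opening in m.
Only numpy, scipy, OpenCV 4.12 (cv2) and the standard library are available. Lean on these libraries where they do the work, as an engineer would, in place of code of your own. Each camera call takes 0.05 s, during which the arm holds its last target.

## Working session

There is one attempt and no reset: what is moved stays moved. The work goes in short steps, Python scripts to look and compute and a tool call to move; the robot and the scene stay as the last step left them, time stands still between calls to the robot, and variables do not carry over. Pictures are saved under pics/ and viewed, and the job is handed in when it is done.

Besides the shell and the picture viewer there is one more tool, called after "Emit:" as name(argument=value, ...) on one line, values as JSON. jog_arm: Moves the arm, as the interface text tells. Shifts and turns lie within -1 to 1; 1 stands for 25 cm of shift or pi rad of turn. Its arguments: {"type":"object","properties":{"commands":{"type":"array","items":{"type":"array","items":{"type":"number"}}},"newtons":{"type":"number"}},"required":["commands"]}

```bash
mkdir -p pics; python3 - <<'E'
from workcell import status, eyes
import cv2,pickle
s=status.read_state(); print(s)
for n in("top","scene"):
    f=eyes.grab_frame(n); pickle.dump(f,open(n+".pkl","wb")); cv2.imwrite(f"pics/{n}0.png",f["frame"]); print(n,f["fx"],f["cx"],f["cy"],f["pose"].round(3))
E
```

```text
{'time': 0.0, 'joint_pos': array([-6.82218413e+01,  5.26385398e+00,  7.05835661e+01,  8.21571003e-04,
        1.04266782e+02, -3.24922988e+00]), 'joint_velocities': array([ 0.03107111, -0.06399186, -0.00414245,  0.09701244,  0.007702  ,
       -0.01010278]), 'effort': array([-1.83672841e-03, -4.58732772e+01, -4.18024528e+01, -2.70854844e-04,
        1.16442307e-02, -1.11114224e-05]), 'tcp_pos': array([ 0.25372046, -0.54339483,  0.23012646]), 'eef_rot': array([-1.79886027e+02, -7.26824253e-03,  2.50275830e+01]), 'force': array([ 0.29285997,  0.32877987, -0.35486181]), 'moment': array([-0.03230799,  0.02377244, -0.00360703]), 'gripper_width': 0.08534122016532052}
top 430.3646799619216 256.7597566893784 188.067745657502 [[-0.011 -0.996  0.088  0.445]
 [-1.     0.01  -0.013 -0.063]
 [ 0.012 -0.089 -0.996  0.923]
 [ 0.     0.     0.     1.   ]]
scene 463.89949509512354 249.29753608064686 192.09632457968303 [[-0.906 -0.329  0.266  0.303]
 [-0.423  0.716 -0.555  0.438]
 [-0.008 -0.615 -0.788  0.785]
 [ 0.     0.     0.     1.   ]]
```

View pics/top0.png

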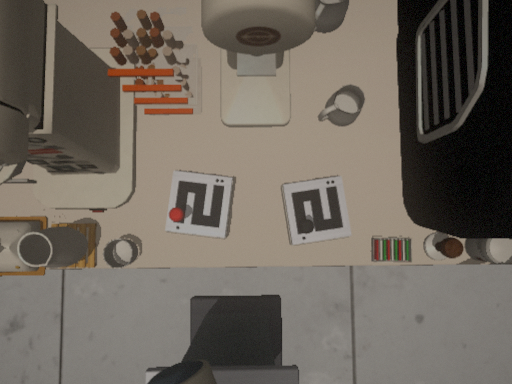

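View pics/scene0.png

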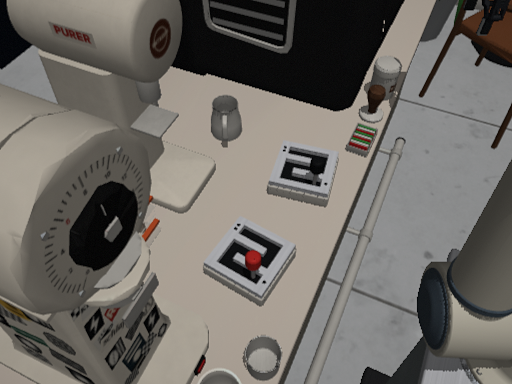

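```bash
python3 - <<'E'
import cv2,pickle
f=pickle.load(open("top.pkl","rb"))["frame"]
cv2.imwrite("pics/t1.png",cv2.resize(f[160:250,155:245],None,fx=6.5,fy=6.5,interpolation=cv2.INTER_CUBIC))
f=pickle.load(open("scene.pkl","rb"))["frame"]
cv2.imwrite("pics/s1.png",cv2.resize(f[205:310,195:305],None,fx=5.5,fy=5.5,interpolation=cv2.INTER_CUBIC))
E
```

```text
(no output)
```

View pics/t1.png

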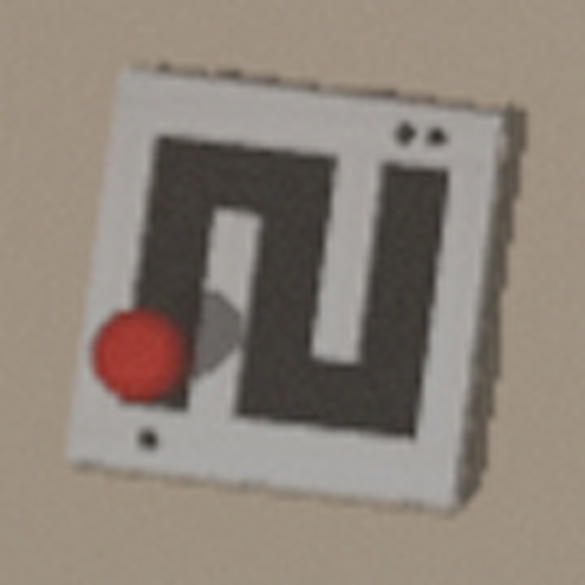

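View pics/s1.png

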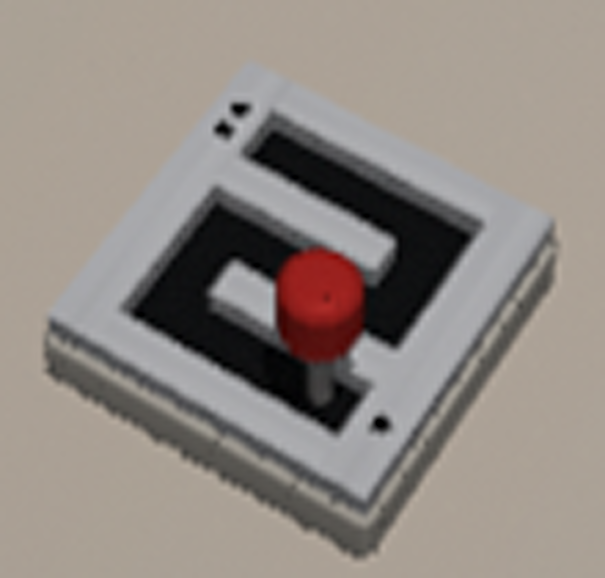

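```bash
cat > h.py <<'E'
import numpy as np,pickle
def ray(f,uv,z):
    uv=np.atleast_2d(uv); d=np.c_[(uv[:,0]-f["cx"])/f["fx"],(uv[:,1]-f["cy"])/f["fy"],np.ones(len(uv))]
    d=d@f["pose"][:3,:3].T; o=f["pose"][:3,3]; return o+d*((z-o[2])/d[:,2])[:,None]
def fit(m,w):
    mc=m.mean(0);wc=w.mean(0);a=m-mc;b=w-wc
    t=np.arctan2((a[:,0]*b[:,1]-a[:,1]*b[:,0]).sum(),(a*b).sum()); R=np.array([[np.cos(t),-np.sin(t)],[np.sin(t),np.cos(t)]])
    T=wc-R@mc; return t,R,T,(m@R.T+T-w)
E
python3 - <<'E'
from h import *
def run(name,px,off,s,mod,knob):
    f=pickle.load(open(name+".pkl","rb")); c=lambda p:(np.array(p,float)+.5)/s-.5+np.array(off)
    w=ray(f,c(px),.044)[:,:2]; t,R,T,r=fit(np.array(mod)/1000,w)
    print(name,np.degrees(t),T,(np.abs(r)*1000).max(0))
    k=ray(f,c(knob[0]),knob[1])[0,:2]; print("knob",k,"in sel",R.T@(k-T)); print("home",R@[.039,-.036]+T)
run("top",[(155,137),(450,168),(415,437),(384,163),(187,410),(335,155),(237,413),(125,68),(508,105),(460,512),(70,460)],(155,160),6.5,
 [(43,47),(50,-47),(-43,-47),(50,-25),(-50,25),(43,-11),(-43,11),(64,65),(64,-65),(-64,-65),(-64,65)],((139,355),.106))
run("scene",[(252,65),(553,222),(372,500),(50,322),(484,222),(275,112),(340,432),(125,310),(216,188)],(195,205),5.5,
 [(64,-65),(-64,-65),(-64,65),(64,65),(-43,-47),(50,-47),(-50,47),(43,47),(43,-11)],((322,285),.108))
E
```

```text
top -7.910169621846463 [0.49204729 0.04437143] [7.91345245 5.62870865]
knob [0.46935836 0.07980545] in sel [-0.02734949  0.03197442]
home [0.52572187 0.00334677]
scene -7.805293633139723 [0.49039041 0.04523936] [7.99381477 6.20522855]
knob [0.46735144 0.08252802] in sel [-0.02788958  0.03381434]
home [0.52414003 0.00427641]
```

```bash
python3 - <<'E'
from h import *
f=pickle.load(open("top.pkl","rb"));print(f["pose"],f["fx"],f["fy"])
px=[(155,137),(450,168),(415,437),(384,163),(187,410),(335,155),(237,413),(125,68),(508,105),(460,512),(70,460)]
w=ray(f,(np.array(px)+.5)/6.5-.5+np.array((155,160)),.044)[:,:2]
m=np.array([(43,47),(50,-47),(-43,-47),(50,-25),(-50,25),(43,-11),(-43,11),(64,65),(64,-65),(-64,-65),(-64,65)])
for M in(m,):
  t,R,T,r=fit(M/1000,w);print((r@R*1000).round(1));print(((w-T)@R*1000).round(1))
E
```

```text
[[-0.0106977  -0.99602232  0.08845953  0.44491801]
 [-0.99986989  0.00958684 -0.01297315 -0.06300142]
 [ 0.0120735  -0.08858681 -0.99599529  0.92347715]
 [ 0.          0.          0.          1.        ]] 430.3646799619216 430.3646799619216
[[ 1.4 -0.8]
 [ 6.2 -1.3]
 [-1.6 -0.8]
 [ 7.3 -0.1]
 [-7.9 -0.6]
 [-0.2 -1.8]
 [-2.   1. ]
 [ 1.9  4.7]
 [-2.  -3.8]
 [-1.3 -1.8]
 [-1.9  5.4]]
[[ 41.6  47.8]
 [ 43.8 -45.7]
 [-41.4 -46.2]
 [ 42.7 -24.9]
 [-42.1  25.6]
 [ 43.2  -9.2]
 [-41.   10. ]
 [ 62.1  60.3]
 [ 66.  -61.2]
 [-62.7 -63.2]
 [-62.1  59.6]]
```

```bash
python3 - <<'E'
from h import *
def run(name,px,off,s,mod,knob):
    f=pickle.load(open(name+".pkl","rb")); c=lambda p:(np.array(p,float)+.5)/s-.5+np.array(off)
    w=ray(f,c(px),.044)[:,:2]; t,R,T,r=fit(np.array(mod)/1000,w)
    print(name,np.degrees(t),T,(np.abs(r)*1000).max(0))
    k=ray(f,c(knob[0]),knob[1])[0,:2]; print("knob",k,"in sel",R.T@(k-T)); print("home",R@[.039,-.036]+T)
run("top",[(155,137),(450,168),(415,437),(384,163),(187,410),(335,155),(237,413)],(155,160),6.5,
 [(43,47),(43,-47),(-43,-47),(43,-25),(-43,25),(43,-11),(-43,11)],((139,355),.106))
run("scene",[(484,222),(275,112),(340,432),(125,310),(216,188)],(195,205),5.5,
 [(-43,-47),(43,-47),(-43,47),(43,47),(43,-11)],((322,285),.108))
E
```

```text
top -7.2618949470560334 [0.4925859  0.04487856] [1.45477914 1.28327993]
knob [0.46935836 0.07980545] in sel [-0.02745615  0.03171066]
home [0.52672249 0.00423753]
scene -7.099085756702418 [0.49072938 0.04454289] [1.36284598 1.30918377]
knob [0.46735144 0.08252802] in sel [-0.02789314  0.03480475]
home [0.52498132 0.00399903]
```

Emit:
jog_arm(commands=[[0.917, -0.95, 0, -0.321, 0], [0.917, -0.95, 0, -0.321, 0], [0.917, -0.95, 0, -0.321, 0], [0.917, -0.95, 0, -0.321, 0], [0.917, -0.95, 0, -0.321, 0], [0.917, -0.95, 0, -0.321, 0], [0.917, -0.95, 0, -0.321, 0], [0.917, -0.95, 0, -0.321, 0]], newtons=30)

```text
time: 1.1
tcp_pos: [0.3607, -0.2318, 0.2304]
eef_rot: [-179.9, -0.1, 82.7]
force: [-0.1, -0.4, -0.3]
gripper_width: 0.0855
```

Emit:
jog_arm(commands=[[0.96, 0.267, 0, 0, 0], [0.96, 0.267, 0, 0, 0], [0.96, 0.267, 0, 0, 0], [0.96, 0.267, 0, 0, 0], [0.96, 0.267, 0, 0, 0]])

```text
time: 1.72
tcp_pos: [0.4583, 0.0002, 0.2298]
eef_rot: [-179.8, -0.1, 82.9]
force: [-0.3, -1.0, -0.8]
gripper_width: 0.0855
```

```bash
python3 - <<'E'
from workcell import status
import numpy as np
s=status.read_state();p=s["tcp_pos"];y=np.radians(s["eef_rot"][2]);d=np.array([.468,.0812])-p[:2]
print(p,s["eef_rot"],[(d[0]*np.cos(y)+d[1]*np.sin(y))/.25,(d[0]*np.sin(y)-d[1]*np.cos(y))/.25])
E
```

```text
[4.58261259e-01 1.81920214e-04 2.29755026e-01] [-1.79814736e+02 -1.18012070e-01  8.29106442e+01] [np.float64(0.3264024581262932), np.float64(-0.0013389229866419966)]
```

Emit:
jog_arm(commands=[[0.326, 0, 0.1, 0, 0], [0.326, 0, 0.36, 0, 0], [0.326, 0, 0.36, 0, 0], [0.326, 0, 0.36, 0, 0], [0.326, 0, 0.36, 0, 0]])

```text
time: 2.35
tcp_pos: [0.4693, 0.08, 0.1426]
eef_rot: [180.0, -0.1, 82.8]
force: [0.7, 0.5, 0.3]
gripper_width: 0.0856
```

```bash
python3 - <<'E'
from workcell import status, eyes
import cv2,numpy as np
a=eyes.grab_frame("wrist")["frame"];b=eyes.grab_frame("scene")["frame"][150:300,160:340]
cv2.imwrite("pics/w2.png",a);cv2.imwrite("pics/s2.png",cv2.resize(b,None,fx=4,fy=4));s=status.read_state();print(s["tcp_pos"],s["eef_rot"])
E
```

```text
[0.46923252 0.08035516 0.14247804] [ 1.79958999e+02 -1.55433362e-01  8.28142245e+01]
```

View pics/w2.png

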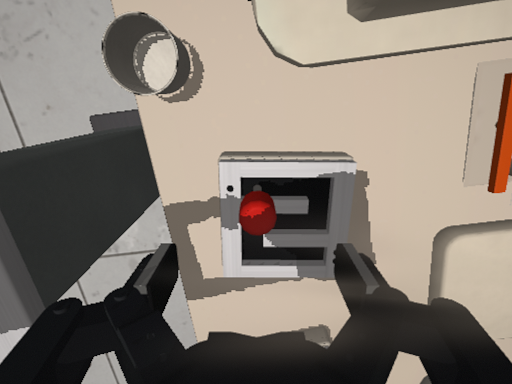

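View pics/s2.png

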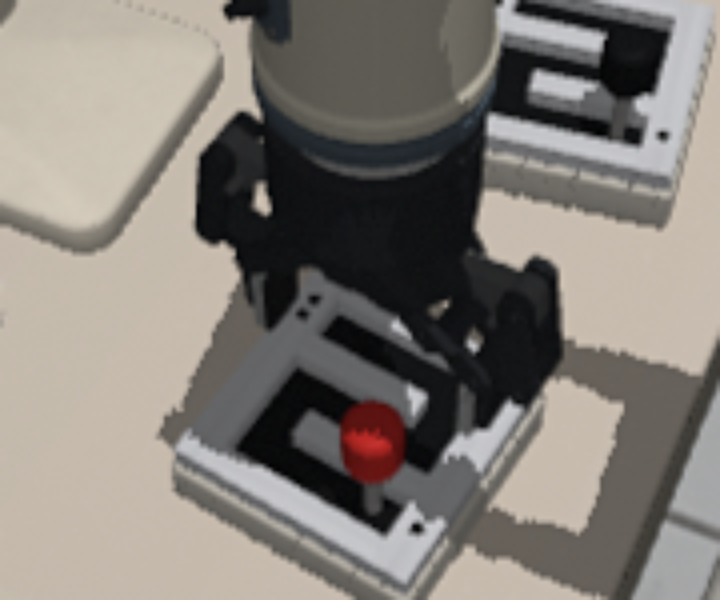

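Emit:
jog_arm(commands=[[0, -0.005, 0.1, 0, 0], [0, -0.005, 0.2, 0, 0], [0, -0.005, 0.278, 0, 0], [0, -0.005, 0.278, 0, 0], [0, -0.005, 0.278, 0, 0], [0, -0.005, 0.278, 0, 1], [0, -0.005, 0.278, 0, 1], [0, -0.005, 0.278, 0, 1], [0, -0.005, 0.278, 0, 1], [0, -0.005, 0.278, 0, 1], [0, -0.005, 0.278, 0, 1], [0, -0.005, 0.278, 0, 1]], newtons=30)

```text
time: 3.95
tcp_pos: [0.4683, 0.0808, 0.0734]
eef_rot: [179.9, -0.2, 82.8]
force: [0.7, -0.1, 4.0]
gripper_width: 0.0266
```

```bash
python3 - <<'E'
from workcell import status, eyes
import cv2,numpy as np
b=eyes.grab_frame("scene")["frame"][150:300,160:340]
cv2.imwrite("pics/s3.png",cv2.resize(b,None,fx=4,fy=4));s=status.read_state();print(s["tcp_pos"],s["eef_rot"],s["gripper_width"],s["force"])
E
```

```text
[0.46832144 0.08074174 0.07336507] [ 1.79915136e+02 -1.69928496e-01  8.28134520e+01] 0.02680659839019489 [ 0.40781399 -0.72191989  3.55302905]
```

View pics/s3.png

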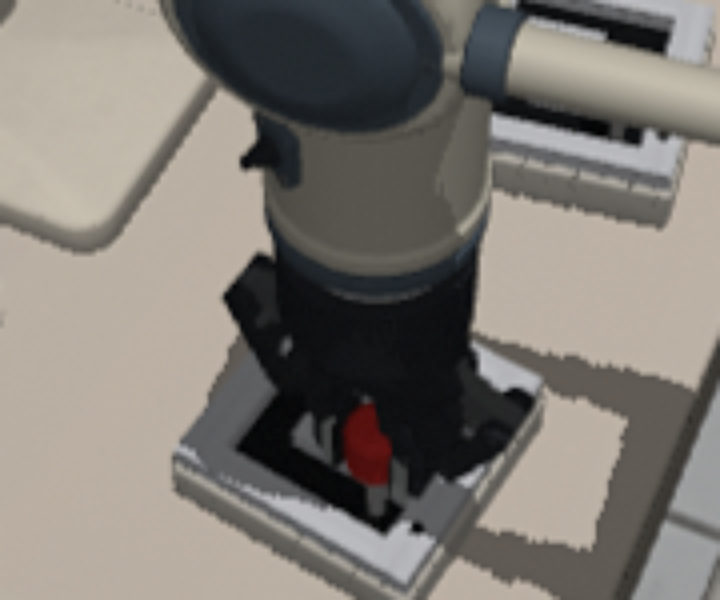

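Emit:
jog_arm(commands=[[0.01, 0.05, 0, 0, 1], [0.01, 0.1, 0, 0, 1], [0.01, 0.15, 0, 0, 1], [0.01, 0.2, 0, 0, 1], [0.01, 0.24, 0, 0, 1], [0.01, 0.24, 0, 0, 1], [0.01, 0.24, 0, 0, 1]])

```text
time: 4.88
tcp_pos: [0.5283, 0.0756, 0.0734]
eef_rot: [179.9, -0.2, 82.8]
force: [0.1, -0.5, 1.2]
gripper_width: 0.0267
```

```bash
cat > st.py <<'E'
from workcell import status, eyes
import cv2,numpy as np,sys
s=status.read_state();t=np.radians(-7.2);R=np.array([[np.cos(t),-np.sin(t)],[np.sin(t),np.cos(t)]])
print("sel mm",R.T@(s["tcp_pos"][:2]-[.4917,.0447])*1000,s["tcp_pos"][2],s["eef_rot"][2],s["gripper_width"],s["force"],s["time"])
if len(sys.argv)>1:
    b=eyes.grab_frame("scene")["frame"][150:300,160:340]; cv2.imwrite(sys.argv[1],cv2.resize(b,None,fx=4,fy=4))
E
python3 st.py pics/s4.png
```

```text
sel mm [32.48277047 35.25429406] 0.07339175466970763 82.80975547498274 0.026726508470266593 [ 0.13263273 -0.46779397  1.17051834] 4.875
```

View pics/s4.png

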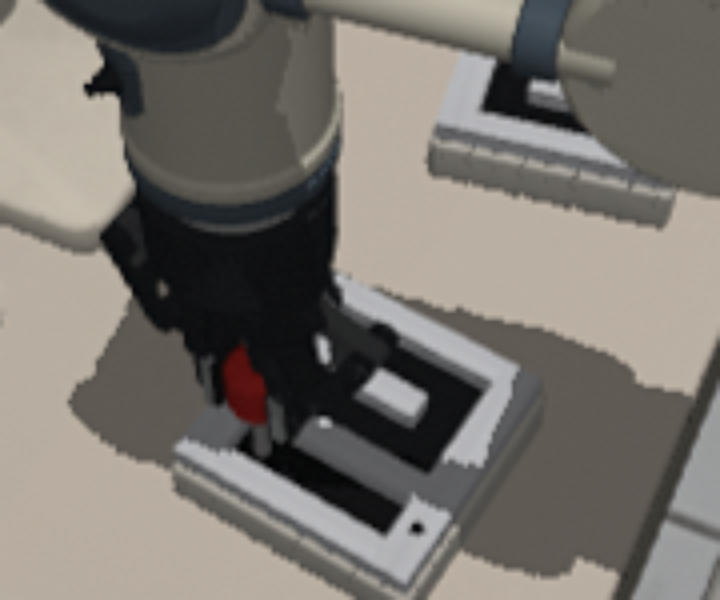

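Emit:
jog_arm(commands=[[-0.05, 0, 0, 0, 1], [-0.1, 0, 0, 0, 1], [-0.141, 0, 0, 0, 1], [-0.141, 0, 0, 0, 1], [-0.141, 0, 0, 0, 1]])

```text
time: 5.55
tcp_pos: [0.5236, 0.0402, 0.0735]
eef_rot: [179.9, -0.1, 82.8]
force: [-1.1, -1.2, 4.3]
gripper_width: 0.0264
```

```bash
python3 st.py pics/s5.png
```

```text
sel mm [32.2447986  -0.48008989] 0.0734796327507834 82.77962831334034 0.026429906827272354 [-1.05670754 -1.23897385  4.3444078 ] 5.55
```

View pics/s5.png

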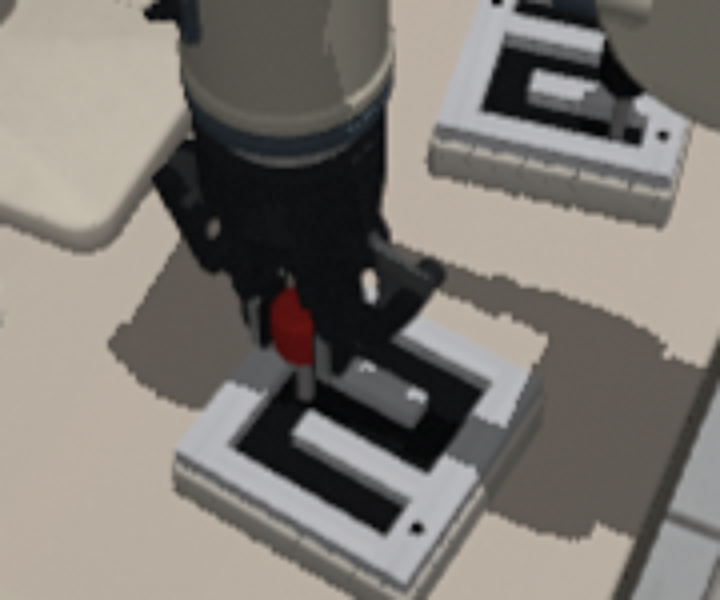

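Emit:
jog_arm(commands=[[0.002, -0.05, 0, 0, 1], [0.002, -0.1, 0, 0, 1], [0.002, -0.15, 0, 0, 1], [0.002, -0.2, 0, 0, 1], [0.002, -0.257, 0, 0, 1], [0.002, -0.257, 0, 0, 1], [0.002, -0.257, 0, 0, 1]])

```text
time: 6.48
tcp_pos: [0.4596, 0.0492, 0.0735]
eef_rot: [179.9, -0.2, 82.8]
force: [-2.0, -0.9, 4.7]
gripper_width: 0.0264
```

```bash
python3 st.py
```

```text
sel mm [-32.36103235   0.42566475] 0.07345783643971664 82.81021712022302 0.026432128988032117 [-1.95789328 -0.92237968  4.69947528] 6.475
```

Emit:
jog_arm(commands=[[-0.05, 0, 0, 0, 1], [-0.1, 0, 0, 0, 1], [-0.145, 0, 0, 0, 1], [-0.145, 0, 0, 0, 1], [-0.145, 0, 0, 0, 1]])

```text
time: 7.1
tcp_pos: [0.455, 0.012, 0.0734]
eef_rot: [179.9, -0.1, 82.7]
force: [-0.6, -1.3, 4.8]
gripper_width: 0.0267
```

```bash
python3 st.py pics/s6.png
```

```text
sel mm [-32.29849535 -37.06659205] 0.07338422019148737 82.73273101655973 0.026666091082232946 [-0.55363377 -1.31249559  4.80236629] 7.1
```

View pics/s6.png

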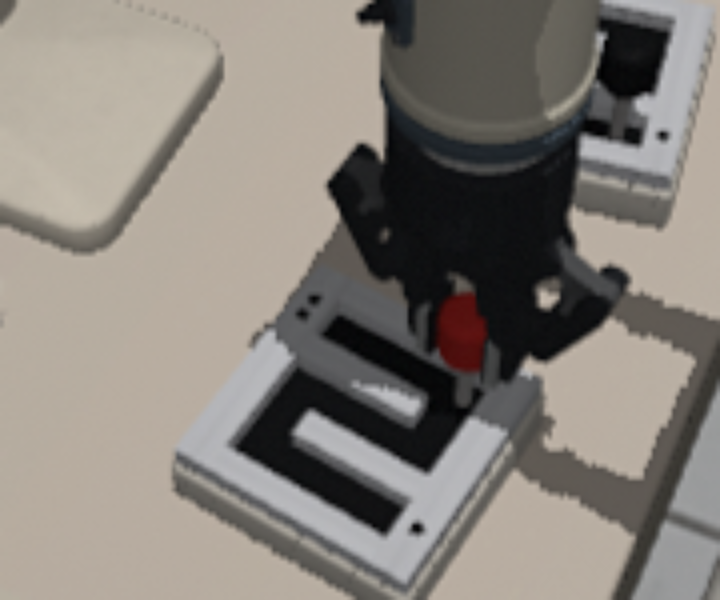

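Emit:
jog_arm(commands=[[0.003, 0.05, 0, 0, 1], [0.003, 0.1, 0, 0, 1], [0.003, 0.15, 0, 0, 1], [0.003, 0.2, 0, 0, 1], [0.003, 0.25, 0, 0, 1], [0.003, 0.27, 0, 0, 1], [0.003, 0.28, 0, 0, 1], [0.003, 0.288, 0, 0, 1], [0.003, 0.288, 0, 0, 1], [0.003, 0.288, 0, 0, 1]])

```text
time: 8.4
tcp_pos: [0.5271, 0.0031, 0.0734]
eef_rot: [179.9, -0.0, 82.7]
force: [-2.1, -1.2, 5.6]
gripper_width: 0.027
```

```bash
python3 st.py pics/s7.png
```

```text
sel mm [ 40.29243232 -36.88877106] 0.07339314745838293 82.71771124899833 0.027015936427199832 [-2.13576025 -1.21266742  5.64217097] 8.4
```

View pics/s7.png

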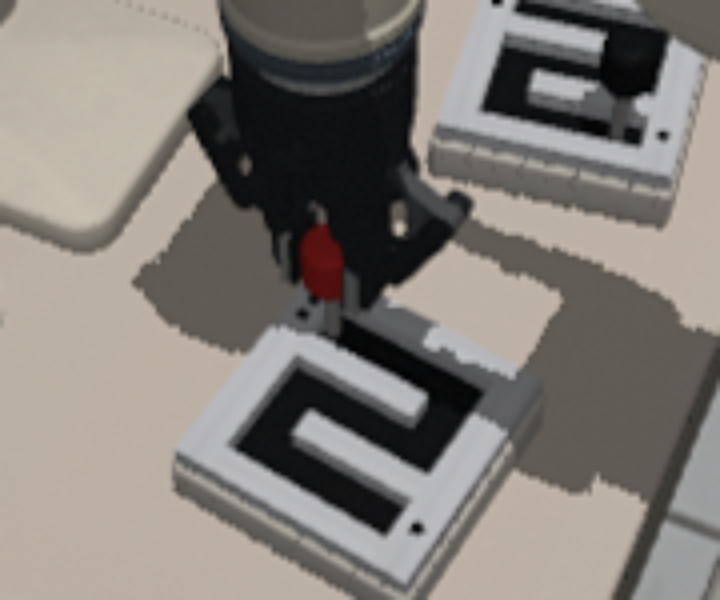

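Emit:
jog_arm(commands=[[0, 0.008, 0, 0, 1], [0, 0.014, 0, 0, 1], [0, 0.014, 0, 0, 1]])

```text
time: 8.82
tcp_pos: [0.5279, 0.0028, 0.0733]
eef_rot: [-179.6, -0.0, 82.7]
force: [-15.9, 1.5, 15.0]
gripper_width: 0.0262
```

```bash
python3 st.py
```

```text
sel mm [ 41.18410457 -37.01556509] 0.0732511911603722 82.71855376043337 0.026244055373030605 [-15.91508906   1.50609857  14.99564481] 8.825
```

Emit:
jog_arm(commands=[[0, -0.002, 0, 0, 1], [0, -0.002, 0, 0, 0], [0, -0.002, 0, 0, 0], [0, -0.002, 0, 0, 0], [0, -0.002, 0, 0, 0], [0, -0.002, 0, 0, 0], [0, -0.002, 0, 0, 0]])

```text
time: 9.7
tcp_pos: [0.5275, 0.0029, 0.0733]
eef_rot: [-179.6, -0.0, 82.7]
force: [0.3, -0.1, -0.2]
gripper_width: 0.0853
```

Emit:
jog_arm(commands=[[0, 0, -0.1, 0, 0], [0, 0, -0.2, 0, 0], [0, 0, -0.4, 0, 0], [0, 0, -0.6, 0, 0], [0, 0, -0.6, 0, 0], [0, 0, -0.6, 0, 0]])

```text
time: 10.45
tcp_pos: [0.5284, 0.0026, 0.2228]
eef_rot: [-179.6, -0.0, 82.7]
force: [-1.5, 0.8, -1.0]
gripper_width: 0.0853
```

```bash
python3 st.py pics/s8.png
```

```text
sel mm [ 41.67894866 -37.13955203] 0.22279291950017313 82.71896889535114 0.08527956326456446 [-1.48989661  0.75315929 -0.95384405] 10.45
```

View pics/s8.png

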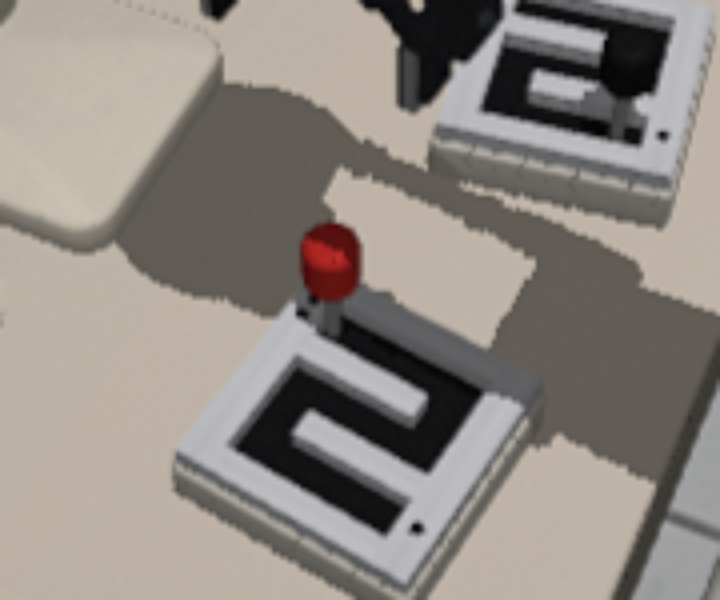

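The red knob, at about (330,262) in the crop, stands upright at the two-dot end. The gripper is clear of it, and the black knob at (632,65) is where it was in the earlier picture.

```bash
python3 -c "
from workcell import order
print(order.finish_job())"
```

```text
the job is handed in; nothing more can be done
None
```

The red lever is at the two-dot end of its gate. I gripped the knob, slid it along all five legs of the path, pushed it against the end stop, then opened the gripper, lifted clear and handed the job in at about 10.5 s.

- **Red knob:** at the stop, contact force rose to about 16 N. The gripper was then at x ≈ 41 mm, y ≈ −37 mm in the selector's frame. The nominal end is 39, −36, so this agrees within the 2 mm calibration. The last picture shows the knob standing at the two-dot end.
- **Black knob:** it looks unmoved in the scene pictures and the gripper never came near it. I judged this by eye and did not measure it.
- **Contact:** the last reading had the gripper open, about 15 cm higher than at release, with force near zero (about 2 N).

The slots' lane ends measured about 43 mm from the centre in the images, not the 50 mm I first assumed. The 50 mm figure gave errors up to 8 mm, so I refitted with 43 mm, which brought them under 1.5 mm.

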